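# Open the ratchet stop on the packing board

## Task

Make room for another box in the row: with the fingertips, press the red release pad on the blue sliding stop and, keeping it pressed, push the stop back along its bar, away from the boxes, until it is fully home against the black block at the bar's end. Then let go so that the release springs up again, and move clear. Do not force the ratchet, and leave the boxes, bronzes and other things standing where they are.

Things in the scene. Friction and masses are not known exactly. Their poses are not given: they have to be found in the camera images.
- clamp_board: wooden board, 180 mm (its x) by 410 mm (its y), 12 mm thick, fixed; origin on the table under it, 5 mm to +y of its middle; z up. A level aluminium bar (22 mm wide, top at 52 mm, ratchet teeth beneath every 12 mm) runs along its y at x = +50 mm. The boxes stand at x about -25 mm between a white fixed end (70 mm high, at -y) and the stop; the black home block is at the bar's +y end.
- home_block (a point): top edge, facing the stop, of the black block (60 mm wide, 72 mm high) at the +y end of the bar; fixed to the board
- stop (a joint): the blue sliding stop's place along the bar, m: grows along the board's +y, away from the boxes; 0.16 is fully home against the black block. About 2.5 N of friction. The ratchet lets it go freely towards the boxes; the other way it catches within 12 mm unless the release is down.
- release (a joint): how far the red release pad is pressed straight down, m: 0 up, 0.012 bottom. Spring: about 2 N at first, 6 N at the bottom. The pawl is clear of the teeth beyond 0.006, only while the pad is kept down; where the pawl rides on a tooth the pad may start up to 6 mm down.
- release_top (a point): centre of the top of the red pad, on the stop above the bar; moves with both; 76 mm above the table when up, 64 mm fully down. Pad: 46 mm along board x, 44 mm along board y. Axes as the board's. On its -y side the stop's blue jaw plate (8 mm thick, top at 64 mm) reaches out 147 mm to the -x side of the bar, before the boxes.
- thumb_face (a point): point on the face of the blue thumb block, 83 mm above the table: an upright wall 56 mm wide, 21 mm thick, top at 90 mm, part of the stop, 24 mm from the pad's centre on the +y (home) side. A fingertip that holds the pad down pushes the stop along by pressing on this wall. Axes as the board's.
- box_grey_mid (a point): closed blue-grey archive box with a blue label, 104 x 50 x 56 mm high, loose in the row between the white fixed end and the stop, long side across the bar; the point is at its middle, half-way up
- box_white_mid (a point): closed white archive box with a blue label, 104 x 50 x 56 mm high, loose in the same row beside the blue-grey one; the point is at its middle, half-way up
- bronze_bell_mid (a point): small dark bronze bell, 62 mm across, 76 mm high, standing on the table beyond the board, near its home-block end; the point is at its middle, half-way up
- bronze_figure_mid (a point): small dark bronze figure with raised arm, base 56 mm across, 96 mm high, standing on the table beyond the board, near its box end; the point is at its middle, half-way up
- soft_brush_mid (a point): conservator's brush lying on the table to the robot's right; the point is at its middle (10 mm above its underside)
- cork_ring_mid (a point): cork support ring, 90 mm across, 25 mm high, on the table to the robot's left; the point is at its middle, half-way up
- wax_jar_mid (a point): amber glass jar with white cap, 60 mm across, 70 mm high, on the table to the robot's left; the point is at its middle, half-way up

How it is judged:
By the outcome, as a careful person would: the job done as asked, in the order asked, and still so for the second after the job is handed in, with the robot touching nothing.
It also fails if it takes over 35 s, if anything falls off the work surface, if the arm or the gripper's body presses on something with over 40 N, if the wrist force passes 120 N, or if a joint passes its speed limit or range.

## Robot

A 6-joint arm with a two-finger parallel gripper is mounted at the origin on the work surface. World frame = base frame: x ahead of the robot, y to its left, z up, the work surface at z = 0. Lengths are in m, angles in rad, forces in N, time in s.
With the tool pointing down it reaches from about 0.25 to 0.8 m from the base axis. Payload 8.5 kg.
Tool frame: the origin (TCP) lies on the front face of the gripper's body, between the roots of the fingers; the fingertips stand 73 mm ahead of it and the grasp point (between the pads) lies 54 mm ahead of it (manip.tips_ahead is the distance from the TCP to the fingertips, in m); z points along the fingers, y is the line along which they close (so a half turn about z gives the same grasp; the last joint's range is limited). The gripper opens to 85 mm and grips with 20 to 120 N. Pads are 22 mm wide; open, the fingers measure 114 mm over their backs; the gripper's body (76 mm by 85 mm) begins 54 mm behind the grasp point. The pads swing forward as they close: fully open they stand 13 mm farther back than shut.
Start: joints at [1.104, 0.238, -0.013, 1.319, 0, 1.571], TCP at [0.236, 0.469, 0.304] pointing down, gripper open.
Joint ranges: [-2.66, 2.66], [-1.03, 1.9], [-1.14, 1.46], [-1.82, 2.27], [-1.45, 1.34], [-3.14, 3.14]. Speed limits (rad/s): [2.22, 2.22, 2.79, 3.14, 3.14, 3.14].

## Interface

Orientations are given as a unit quaternion [w, x, y, z].
In Python, from rig import manip gives the robot as it stands.
- The arm moves only by the tool jog_arm, never from a script. Its arguments are lists of equal length, an entry for each row: "xyz": the shift along the tool's x, y, z in m, a list of three; "turn": the turn, a rotation vector about the tool's x, y, z in degrees, a list of three; "hand": the closure, from 0 (fully open) to 1 (shut). A call has 1 to 12 rows; each row shifts and turns the commanded pose from where the row before left it, along the tool's axes as they then stand; what a row does not reach is not made up. A row lasts 1/12 s, in which the tool goes at most 41.7 mm and 7.16 degrees, less where a joint would pass 70% of its speed; a pose out of reach is approached as far as the arm can. A call is refused whole if a number of a shift passes 0.0417 or a number of a turn 7.16, either way. A call with a gripper value outside its range is refused whole. The fingers move at their own pace and stop on an object; the grip force is fixed at half the most. Time passes only in rows, so rows that do not move let the fingers close. It gives the time, the measured TCP pose, the force, the opening and the grip force at its end, in the units of the state.
- manip.observe(): the state, without advancing time (a new reading comes with each control period).
- manip.get_image(name): name is "side" or "top" or "wrist"; returns a dict with "color" (384x512x3 uint8, red, green, blue), "range_z" (384x512 float32, m along the optical axis (not along the pixel's ray), 0 where there is no reading), "vertical_fov" (degrees; the focal length in pixels is half the picture's height over the tangent of half this angle, whatever the lens; pixels are square), "cx", "cy" (the principal point, pixels), "world_to_cam" (4x4, takes a point from world to camera coordinates). Camera axes: x right, y up, looking along -z (the intrinsics and any distortion apply to the point x, -y, -z); pixel columns grow to the right and rows downward; lengths in m; the calibration is good to about 2 mm. The wrist camera is an equidistant fisheye: a pixel r from the principal point sees the ray r / f radians off the axis. A picture is of the moment at which its call begins.
- manip.hand_in(): hands the job in; it is judged then, once.
The state is a dict: "clock": time; "joint_pos": joint angles; "dq": joint speeds; "effort": joint torques, N m; "ee_pos": TCP position; "orientation": TCP orientation; "wrist_force": force on the tool from outside, world axes, zero at the start; "ft_torque": the same for the moment, N m; "opening": finger opening in m; "finger_force": force on a finger pad.
Only numpy, scipy, OpenCV 4.12 (cv2) and the standard library are available. Lean on these libraries where they do the work, as an engineer would, in place of code of your own. Each camera call takes 0.05 s, during which the arm holds its last target. There are 200 camera calls.

## Working session

There is one attempt and no reset: what is moved stays moved. The work goes in short steps, Python scripts to look and compute and a tool call to move; the robot and the scene stay as the last step left them, time stands still between calls to the robot, and variables do not carry over. Pictures are saved under pics/ and viewed, at most 10 in all, crops included, and the job is handed in when it is done.

Besides the shell and the picture viewer there is one more tool, called after "Emit:" as a command line: name --argument value ..., lists and objects as JSON in quotes. jog_arm: Moves the arm, as the interface text tells. Its arguments: {"type":"object","properties":{"xyz":{"type":"array"},"turn":{"type":"array"},"hand":{"type":"array"}},"required":["xyz","turn","hand"]}

```bash
ls; mkdir -p pics
cat > h.py <<'E'
import numpy as np, cv2
from rig import manip
def get(n):
    im=manip.get_image(n); return im
def cloud(im):
    z=im['range_z']; h,w=z.shape
    f=h/2/np.tan(np.radians(im['vertical_fov'])/2)
    u,v=np.meshgrid(np.arange(w),np.arange(h))
    pc=np.stack([(u-im['cx'])/f*z,-(v-im['cy'])/f*z,-z,np.ones_like(z)],-1)
    return (pc@np.linalg.inv(im['world_to_cam']).T)[...,:3]
E
python3 - <<'E'
from h import *
print(manip.observe(), manip.tips_ahead)
for n in('top','side'):
    im=get(n); cv2.imwrite(f'pics/{n}0.png',im['color'][...,::-1]); np.savez(f'{n}0.npz',**im)
    print(n,[k for k in im], im['vertical_fov'],im['cx'],im['cy'],im['world_to_cam'].round(3).tolist())
    P=cloud(im); hsv=cv2.cvtColor(im['color'],cv2.COLOR_RGB2HSV)
    H,S,V=hsv[...,0].astype(int),hsv[...,1],hsv[...,2]
    for c,m in(('red',((H<8)|(H>172))&(S>150)&(V>80)),('blue',(H>100)&(H<125)&(S>130)&(V>60))):
        m&=im['range_z']>0
        k,l,s,ce=cv2.connectedComponentsWithStats(m.astype('uint8'))
        for i in range(1,k):
            if s[i,4]>60: print(c,s[i],np.median(P[l==i],0).round(3),P[l==i].min(0).round(3),P[l==i].max(0).round(3))
E
```

```text
pics
{'clock': 0.0, 'joint_pos': array([ 1.10403383e+00,  2.38763657e-01, -1.42620760e-02,  1.31922611e+00,
        6.28834248e-06,  1.57077501e+00]), 'dq': array([ 0.00063161, -0.00104912, -0.00036441, -0.00061354, -0.0005908 ,
        0.00023123]), 'effort': array([-4.03448503e-03, -5.38782477e+01,  3.46441054e+01,  1.78002164e-02,
        1.04509481e-04, -2.72374081e-05]), 'ee_pos': array([0.23610038, 0.46854966, 0.3032835 ]), 'orientation': array([-1.71374487e-04,  2.31257996e-01,  9.72892188e-01, -7.07301901e-04]), 'wrist_force': array([-0.19384733, -0.87928172, -0.10877141]), 'ft_torque': array([-0.09366378, -0.0372513 ,  0.04332326]), 'finger_force': 0.0, 'opening': 0.08542662699905955} 0.0726
top ['color', 'range_z', 'vertical_fov', 'cx', 'cy', 'world_to_cam'] 48.64494515464379 243.5152223558424 193.18925081456547 [[-0.017, -1.0, -0.008, -0.004], [0.991, -0.018, 0.131, -0.572], [-0.131, -0.006, 0.991, -1.562], [0.0, 0.0, 0.0, 1.0]]
red [243 191  14  14 129] [ 0.553 -0.034  0.071] [ 0.528 -0.059  0.061] [ 0.576 -0.012  0.081]
blue [283  95  17  10 163] [ 0.919 -0.199  0.082] [ 0.9   -0.23   0.071] [ 0.939 -0.168  0.091]
blue [237 188  38  43 203] [ 0.532 -0.059  0.067] [ 0.431 -0.123  0.054] [0.587 0.01  0.097]
side ['color', 'range_z', 'vertical_fov', 'cx', 'cy', 'world_to_cam'] 47.08660511884818 260.35210574764983 195.49781750776398 [[-0.945, -0.326, 0.02, 0.504], [0.241, -0.655, 0.716, -0.197], [-0.22, 0.682, 0.698, -1.448], [0.0, 0.0, 0.0, 1.0]]
blue [177 137  15  10  91] [ 0.921 -0.198  0.079] [ 0.9   -0.231  0.073] [ 0.939 -0.171  0.083]
blue [251 186  48  19 446] [ 0.515 -0.085  0.057] [ 0.431 -0.127  0.018] [0.586 0.019 0.095]
```

Run:
```python
from h import *
a=cv2.imread('pics/top0.png'); b=cv2.imread('pics/side0.png')
c=np.vstack([cv2.resize(a[90:300,120:400],None,fx=2,fy=2,interpolation=2)[:300*2], ])
cv2.imwrite('pics/topc.png',cv2.resize(a[90:300,120:400],(800,600)))
cv2.imwrite('pics/sidec.png',cv2.resize(b[100:300,150:416],(800,600)))
```

```text
(no output)
```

View pics/topc.png

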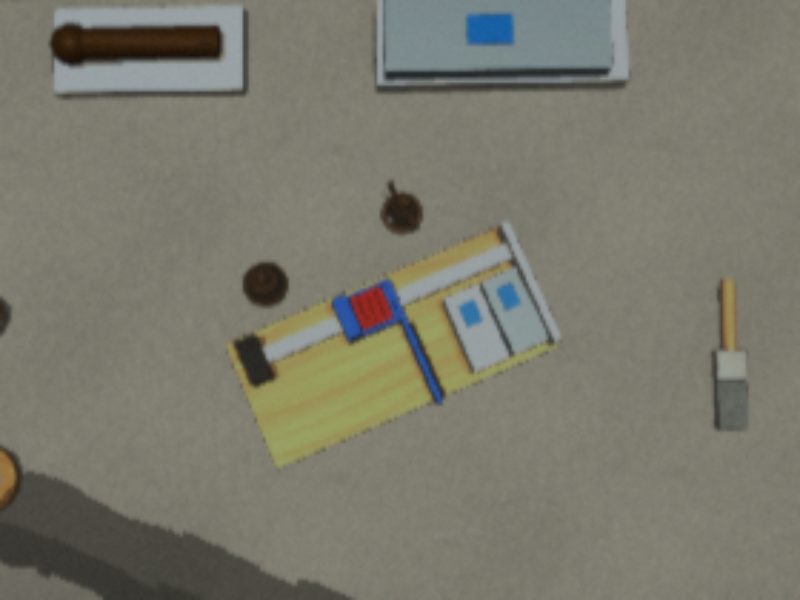

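View pics/sidec.png

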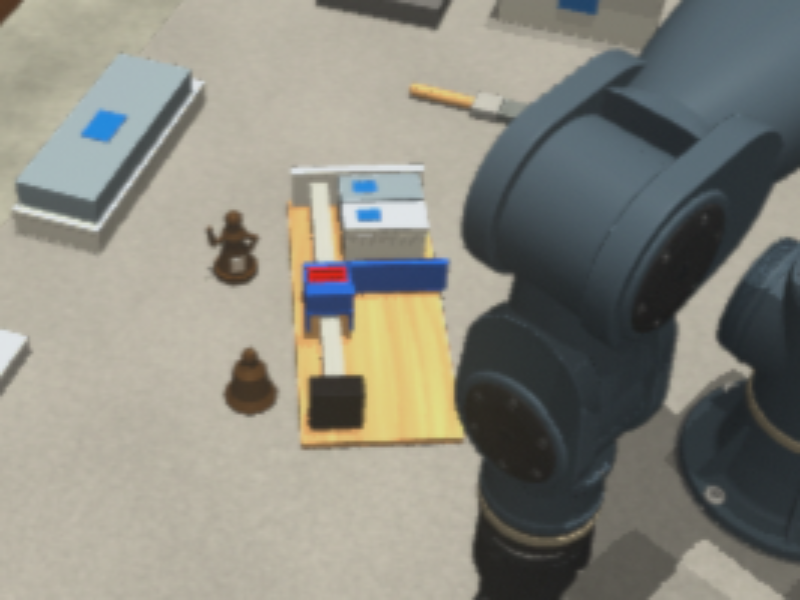

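The stop is at about mid-bar. In the top crop the red pad is at (372,308), the black home block at (255,360) and the boxes are at the right. The bronzes stand on the far side at (265,283) and (401,212). Next I measure the board angle.

Run:
```python
from h import *
im=dict(np.load('top0.npz')); P=cloud(im)
hsv=cv2.cvtColor(im['color'],cv2.COLOR_RGB2HSV);H,S,V=[hsv[...,i].astype(int) for i in range(3)]
roi=np.zeros(H.shape,bool); roi[165:260,195:320]=1
def dep(z): # rays onto plane z
    C=np.linalg.inv(im['world_to_cam'])[:3,3]
    return C+(P-C)*((z-C[2])/(P[...,2]-C[2]))[...,None]
wood=roi&(H>10)&(H<32)&(S>90)&(V>120)
Q=dep(0.012)
r=cv2.minAreaRect(Q[...,:2][wood].astype(np.float32)); print('board',r)
blk=roi&(V<60)&(dep(.072)[...,1]>.04)&(dep(.072)[...,0]<.56)
k,l,s,c=cv2.connectedComponentsWithStats(blk.astype('uint8'));i=1+np.argmax(s[1:,4])
print('blk',s[i],cv2.minAreaRect(dep(.072)[...,:2][l==i].astype(np.float32)))
red=roi&((H<8)|(H>172))&(S>130)
for z in(.076,.07):print('red',dep(z)[red].mean(0),cv2.minAreaRect(dep(z)[...,:2][red].astype(np.float32)))
```

```text
board ((0.5092250108718872, -0.05476906895637512), (0.17593297362327576, 0.39335089921951294), 21.795087814331055)
blk [202 208  14  17 126] ((0.4867510199546814, 0.11564292013645172), (0.059978652745485306, 0.02865350991487503), 22.088115692138672)
red [nan nan nan] ((0.5511062145233154, -0.035341065376996994), (0.04215984046459198, 0.04145364835858345), 22.354345321655273)
red [nan nan nan] ((0.5518353581428528, -0.03538752347230911), (0.0423232801258564, 0.04161439836025238), 22.35430908203125)<stdin>:7: RuntimeWarning: divide by zero encountered in divide
<stdin>:7: RuntimeWarning: invalid value encountered in multiply
```

Emit:
jog_arm --xyz '[[-0.021,-0.0127,0],[-0.021,-0.0127,0],[-0.021,-0.0127,0],[-0.021,-0.0127,0],[-0.021,-0.0127,0],[-0.021,-0.0127,0],[-0.021,-0.0127,0],[-0.021,-0.0127,0],[-0.021,-0.0127,0],[-0.021,-0.0127,0],[-0.021,-0.0127,0],[-0.021,-0.0127,0]]' --turn '[[0,0,0],[0,0,0],[0,0,0],[0,0,0],[0,0,0],[0,0,0],[0,0,0],[0,0,0],[0,0,0],[0,0,0],[0,0,0],[0,0,0]]' --hand '[1,1,1,1,1,1,1,1,1,1,1,1]'

```text
clock: 1.1
ee_pos: [0.393, 0.2181, 0.3037]
orientation: [-0.0, 0.231, 0.973, -0.0]
wrist_force: [0.4, 0.6, -0.3]
opening: -0.0003
finger_force: 0.0
```

Emit:
jog_arm --xyz '[[-0.021,-0.0127,0],[-0.021,-0.0127,0],[-0.021,-0.0127,0],[-0.021,-0.0127,0],[-0.021,-0.0127,0],[-0.021,-0.0127,0],[-0.021,-0.0127,0],[-0.021,-0.0127,0],[-0.021,-0.0127,0],[-0.021,-0.0127,0],[-0.021,-0.0127,0],[-0.021,-0.0127,0]]' --turn '[[0,0,0],[0,0,0],[0,0,0],[0,0,0],[0,0,0],[0,0,0],[0,0,0],[0,0,0],[0,0,0],[0,0,0],[0,0,0],[0,0,0]]' --hand '[1,1,1,1,1,1,1,1,1,1,1,1]'

```text
clock: 2.1
ee_pos: [0.5495, -0.0314, 0.3035]
orientation: [-0.0, 0.231, 0.973, -0.0]
wrist_force: [0.4, 0.5, -0.7]
opening: 0.0001
finger_force: 0.0
```

Emit:
jog_arm --xyz '[[0,0,0.01],[0,0,0.01],[0,0,0.01],[0,0,0.01],[0,0,0.01],[0,0,0.01],[0,0,0.01],[0,0,0],[0,0,0]]' --turn '[[0,0,6],[0,0,6],[0,0,6],[0,0,6],[0,0,6],[0,0,6],[0,0,5.3],[0,0,0],[0,0,0]]' --hand '[1,1,1,1,1,1,1,1,1]'

```text
clock: 2.85
ee_pos: [0.5488, -0.0302, 0.2334]
orientation: [-0.001, 0.558, 0.83, -0.0]
wrist_force: [-0.8, -0.2, 0.0]
opening: -0.0001
finger_force: 0.0
```

Run:
```python
from h import *
w=get('wrist');s=get('side')
a=w['color'][...,::-1]; b=s['color'][140:260,200:360,::-1]
cv2.imwrite('pics/w1.png',np.hstack([cv2.resize(a,(400,300)),cv2.resize(b,(400,300))]))
np.savez('w1.npz',**w)
hsv=cv2.cvtColor(w['color'],cv2.COLOR_RGB2HSV);H,S,V=[hsv[...,i].astype(int) for i in range(3)]
m=((H<8)|(H>172))&(S>130)&(V>60)
k,l,st,c=cv2.connectedComponentsWithStats(m.astype('uint8'));i=1+np.argmax(st[1:,4])
f=192/np.radians(w['vertical_fov']/2) ; f2=192/np.tan(np.radians(w['vertical_fov'])/2)
T=np.linalg.inv(w['world_to_cam'])
print(w['vertical_fov'],st[i],T[:3,3])
ys,xs=np.nonzero(l==i); u=xs-w['cx'];v=ys-w['cy'];r=np.hypot(u,v)
for F in(f2,):
    th=r/F; d=np.stack([np.sin(th)*u/r,-np.sin(th)*v/r,-np.cos(th)],1)@T[:3,:3].T
    X=T[:3,3]+d*((.076-T[2,3])/d[:,2])[:,None]
    print(cv2.minAreaRect(X[:,:2].astype(np.float32)))
```

```text
65.70646984690485 [ 228  184   55   46 2480] [0.52217742 0.03367941 0.30339414]
((0.5525290369987488, -0.035926394164562225), (0.04406316205859184, 0.03841404616832733), 22.162015914916992)
```

View pics/w1.png

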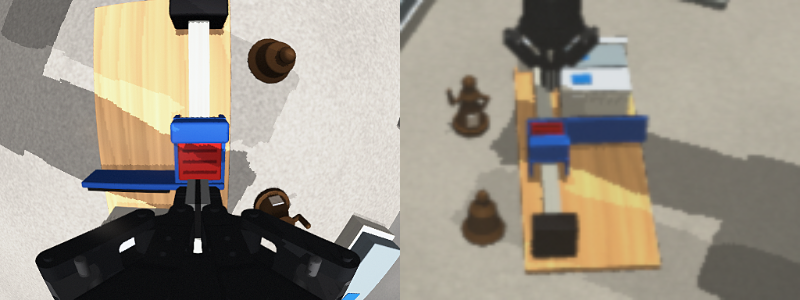

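The wrist view (left) shows the pad at (200,160) with the thumb block just above it and the jaw plate below. The measured position agrees, so I descend.

Emit:
jog_arm --xyz '[[0,0,0.02],[0,0,0.02],[0,0,0.02],[0,0,0.015],[0,0,0.005],[0,0,0],[0,0,0],[0,0,0]]' --turn '[[0,0,0],[0,0,0],[0,0,0],[0,0,0],[0,0,0],[0,0,0],[0,0,0],[0,0,0]]' --hand '[1,1,1,1,1,1,1,1]'

```text
clock: 3.62
ee_pos: [0.5499, -0.0302, 0.1552]
orientation: [0.001, 0.559, 0.829, 0.0]
wrist_force: [-0.3, -0.7, 0.5]
opening: 0.0001
finger_force: 0.0
```

Emit:
jog_arm --xyz '[[0,0,0.002],[0,0,0.002],[0,0,0.002],[0,0,0.002],[0,0,0],[0,0,0]]' --turn '[[0,0,0],[0,0,0],[0,0,0],[0,0,0],[0,0,0],[0,0,0]]' --hand '[1,1,1,1,1,1]'

```text
clock: 4.12
ee_pos: [0.549, -0.0302, 0.1458]
orientation: [-0.0, 0.56, 0.829, -0.0]
wrist_force: [0.4, 0.8, 0.2]
opening: 0.0
finger_force: 0.0
```

Emit:
jog_arm --xyz '[[0,0,0.002],[0,0,0.002],[0,0,0.002],[0,0,0],[0,0,0]]' --turn '[[0,0,0],[0,0,0],[0,0,0],[0,0,0],[0,0,0]]' --hand '[1,1,1,1,1]'

```text
clock: 4.53
ee_pos: [0.5493, -0.0302, 0.1401]
orientation: [0.0, 0.56, 0.829, 0.0]
wrist_force: [-0.3, -0.2, 5.4]
opening: 0.0003
finger_force: 2.3
```

Emit:
jog_arm --xyz '[[0.003,0,0],[0.003,0,0],[0.003,0,0],[0.003,0,0],[0.003,0,0],[0.003,0,0],[0.003,0,0],[0.003,0,0]]' --turn '[[0,0,0],[0,0,0],[0,0,0],[0,0,0],[0,0,0],[0,0,0],[0,0,0],[0,0,0]]' --hand '[1,1,1,1,1,1,1,1]'

```text
clock: 5.2
ee_pos: [0.5401, -0.0076, 0.1399]
orientation: [0.0, 0.559, 0.829, -0.0]
wrist_force: [1.1, -3.0, 4.0]
opening: -0.0001
finger_force: 2.3
```

Emit:
jog_arm --xyz '[[0.002,0,0.001],[0.005,0,0],[0.005,0,0],[0.005,0,0],[0.005,0,0],[0.005,0,0],[0.005,0,0],[0.005,0,0]]' --turn '[[0,0,0],[0,0,0],[0,0,0],[0,0,0],[0,0,0],[0,0,0],[0,0,0],[0,0,0]]' --hand '[1,1,1,1,1,1,1,1]'

```text
clock: 5.87
ee_pos: [0.5259, 0.0268, 0.1388]
orientation: [-0.0, 0.559, 0.829, -0.0]
wrist_force: [0.2, -4.2, 4.6]
opening: -0.0
finger_force: 2.5
```

```bash
cat > m.py <<'E'
from h import *
import sys
s=get('side'); cv2.imwrite('pics/'+sys.argv[1],cv2.resize(s['color'][140:260,200:360,::-1],(800,600)))
print(manip.observe()['wrist_force'])
E
python3 m.py s2.png
```

```text
[-1.14715909 -0.73113081  4.27990762]
```

View pics/s2.png

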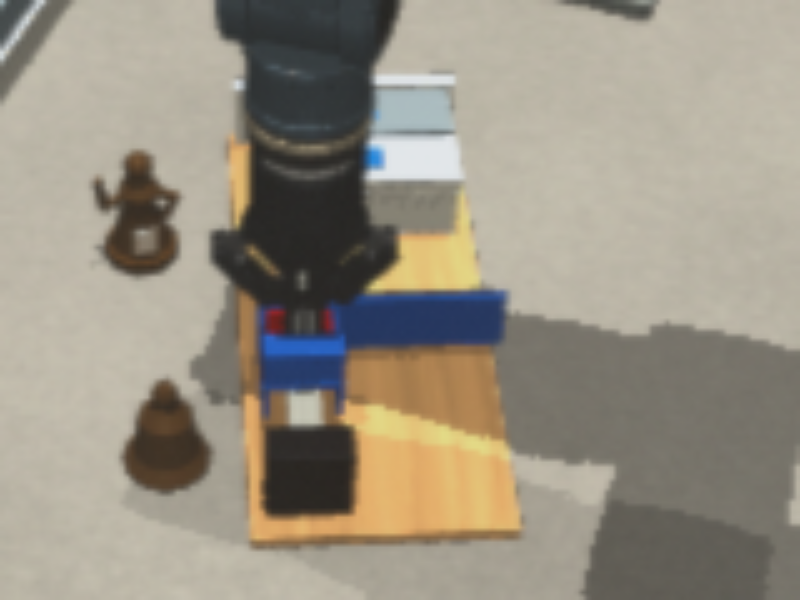

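The fingertips (305,320) hold the pad down, and the stop follows with the thumb block at (305,355). The boxes have not moved. I keep pushing.

Emit:
jog_arm --xyz '[[0.005,0,0],[0.005,0,0],[0.005,0,0],[0.005,0,0],[0.005,0,0],[0.005,0,0],[0.004,0,0],[0.003,0,0],[0.002,0,0],[0.002,0,0]]' --turn '[[0,0,0],[0,0,0],[0,0,0],[0,0,0],[0,0,0],[0,0,0],[0,0,0],[0,0,0],[0,0,0],[0,0,0]]' --hand '[1,1,1,1,1,1,1,1,1,1]'

```text
clock: 6.75
ee_pos: [0.5107, 0.0646, 0.1388]
orientation: [-0.0, 0.559, 0.829, -0.0]
wrist_force: [-0.9, -2.9, 4.4]
opening: 0.0001
finger_force: 2.5
```

Emit:
jog_arm --xyz '[[0.002,0,0],[0.002,0,0],[0.001,0,0]]' --turn '[[0,0,0],[0,0,0],[0,0,0]]' --hand '[1,1,1]'

```text
clock: 7.0
ee_pos: [0.5091, 0.0692, 0.1389]
orientation: [-0.0, 0.56, 0.829, -0.0]
wrist_force: [-2.7, -2.7, 5.0]
opening: 0.0002
finger_force: 2.5
```

Emit:
jog_arm --xyz '[[0.001,0,0],[0.001,0,0],[0.001,0,0]]' --turn '[[0,0,0],[0,0,0],[0,0,0]]' --hand '[1,1,1]'

```text
clock: 7.25
ee_pos: [0.5083, 0.0718, 0.139]
orientation: [0.0, 0.56, 0.829, 0.0]
wrist_force: [-0.3, -3.0, 4.9]
opening: 0.0001
finger_force: 2.5
```

Emit:
jog_arm --xyz '[[0.001,0,0],[0.001,0,0],[0.001,0,0]]' --turn '[[0,0,0],[0,0,0],[0,0,0]]' --hand '[1,1,1]'

```text
clock: 7.5
ee_pos: [0.5078, 0.0734, 0.1391]
orientation: [0.002, 0.56, 0.829, -0.001]
wrist_force: [4.3, -16.5, 3.0]
opening: -0.0006
finger_force: 9.6
```

```bash
python3 m.py s3.png
```

```text
[  3.34790039 -13.06758343   4.38628822]
```

View pics/s3.png

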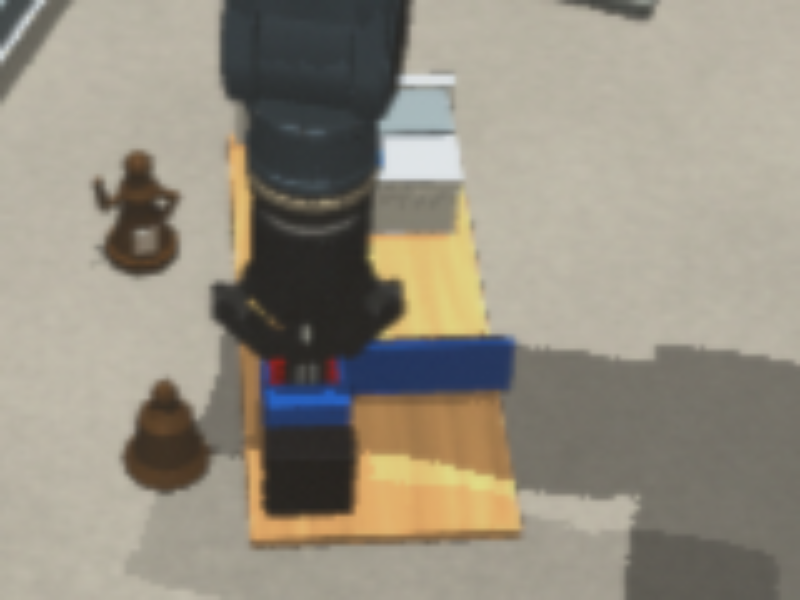

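The thumb block (308,405) is up against the black block (310,440) with about 15 N of reaction, so the stop is home. I unload slightly and lift straight up.

Emit:
jog_arm --xyz '[[-0.001,0,0],[0,0,-0.004],[0,0,-0.005],[0,0,-0.008],[0,0,-0.015],[0,0,-0.03],[0,0,-0.03],[0,0,-0.03],[0,0,0],[0,0,0]]' --turn '[[0,0,0],[0,0,0],[0,0,0],[0,0,0],[0,0,0],[0,0,0],[0,0,0],[0,0,0],[0,0,0],[0,0,0]]' --hand '[1,1,1,1,1,1,1,1,1,1]'

```text
clock: 8.38
ee_pos: [0.5079, 0.0742, 0.262]
orientation: [0.001, 0.559, 0.829, 0.001]
wrist_force: [-0.0, -0.1, -0.5]
opening: 0.0
finger_force: 0.0
```

```bash
python3 m.py s4.png
python3 - <<'E'
from h import *
im=get('side');P=cloud(im);hsv=cv2.cvtColor(im['color'],cv2.COLOR_RGB2HSV);H,S,V=[hsv[...,i].astype(int) for i in range(3)]
m=((H<8)|(H>172))&(S>130)&(V>60)&(im['range_z']>0); m[:140]=0
print(m.sum(),np.median(P[m],0),np.percentile(P[m][:,2],90))
E
```

```text
[-0.02846098 -1.02007018 -0.46332871]
84 [0.51410892 0.05704955 0.07507744] 0.07771687177974589
```

View pics/s4.png

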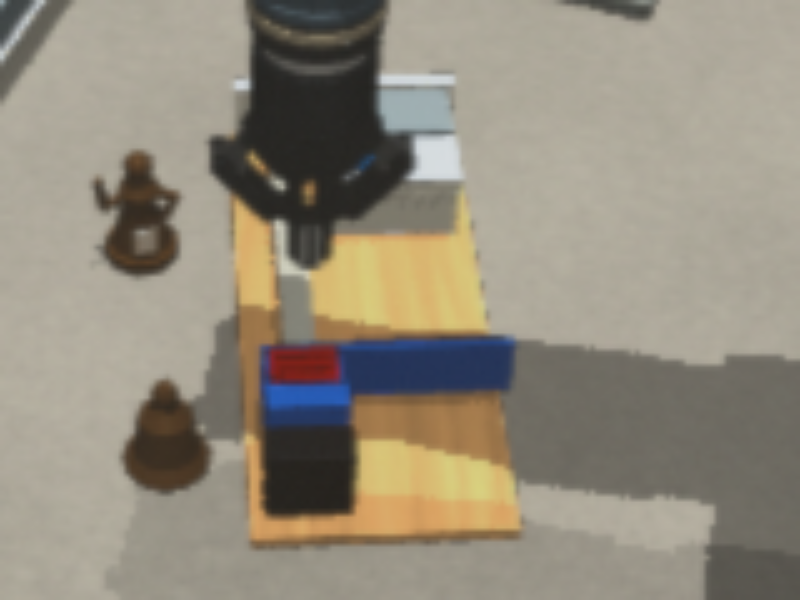

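The pad (305,365) is up again at about 75 mm. The stop is still against the block, the other things stand where they were, and the arm is clear.

```bash
python3 -c "
from rig import manip
print(manip.hand_in())"
```

```text
the job is handed in; nothing more can be done
None
```

The stop is pushed fully home against the black block, the release pad has sprung back up, and nothing else in view was moved. The arm is clear, and the job was handed in at about 8.5 s.

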